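Start up the biscuit warming tray

TASK

Start the warming tray at the control strip along its front edge: first tip the rocker switch on by pressing its raised far end right down, then press the square key fully down so that it stays in, and then press the round key fully down and let it come back up. Only press with the fingertips: leave the oblong key alone, and do not pick up or shift the two biscuits on the tray, the sprinkle tub or the star cutter.

Things in the scene. Friction and masses are not known exactly. Their poses are not given: they have to be found in the camera images.
- warmer: low aluminium warming tray, fixed, 225 (x) x 350 (y) x 40 mm high; origin at the centre of its underside, x from front edge to back, y to its left. Black control strip along y at x = -65 mm; on it at y = -120, -40, 40, 120 mm, in random order, four white controls (rocker, square, round, oblong key) in grey frames 4 mm high. Heating plate with 46 mm high rim behind
- rocker_end (a point): pressing point on top of the raised far (+x) end of the rocker switch, 23 mm from its pivot; axes as the tray's when off. White slab 60 (x) x 30 (y) x 8 mm, pivoted at its middle about the tray's y axis, 52 mm above the table. Off: far end up, this point at about 61 mm; on: far end down, this point at about 51 mm
- rocker (a joint): tilt of the rocker, rad: 0 off (far end up), 0.4 fully on (far end down); stiff hinge (0.03 N m of friction) that stays where it is left, with a hard stop
- square_key_top (a point): centre of the top face of the square key, 34 x 34 mm, 56 mm above the table when up; axes as the tray's
- square_key (a joint): how far the square key is pressed down, m: 0 up, 0.007 fully down (hard stop). Moves under about 2.5 N and stays where it is left: it does not spring back
- round_key_top (a point): centre of the top face of the round key, 34 mm in diameter, 56 mm above the table when up; axes as the tray's
- round_key (a joint): how far the round key is pressed down, m: 0 up, 0.007 fully down (hard stop). A spring key: starts to move at about 1 N, is fully down at about 4 N, and comes back up when let go
- oblong_key_top (a point): centre of the top face of the oblong key, 54 (x) x 18 (y) mm, 56 mm above the table when up; axes as the tray's; not to be pressed
- oblong_key (a joint): how far the oblong key is pressed down, m: 0 up, 0.007 fully down; a spring key like the round one
- biscuit_a: flat round raw biscuit, 66x59x7 mm, lying loose on the left half of the heating plate; origin at the centre of its underside
- biscuit_b: flat round raw biscuit, 66x56x7 mm, lying loose on the right half of the heating plate; origin at the centre of its underside
- tub: sprinkle tub with a white cap, 44 mm in diameter and 70 mm high, standing loose on the table behind the tray; origin at the centre of its underside
- star_cutter: star-shaped metal biscuit cutter, 57x55x22 mm, lying loose on the table beside the right end of the tray; origin at the centre of its underside

How it is judged:
On the way, in this order (a step that is already met when the one before it is completed fails the run):
1. the rocker is tipped on (value of joint rocker above 0.3 rad), for 0.05 s.
2. the square key is pressed fully down and stays in (value of joint rocker above 0.3 rad and value of joint square_key above 0.005 m), for 0.05 s.
3. the round key is pressed fully down (all of step 2 and value of joint round_key above 0.005 m), for 0.05 s.
At the end, for the whole second after the job is handed in: the rocker is on (beyond 0.3 of 0.4 rad), the square key is in (beyond 5 of 7 mm), the round key has been pressed (beyond 5 of 7 mm) and is up again (within 1.5 mm), the oblong key is up (within 1.5 mm), and the two biscuits, the tub and the cutter are within 15 mm of where they were (all of step 2 and value of joint each of round_key, oblong_key below 0.0015 m and not (distance of biscuit_a from where it was at the start of the episode above 0.015 m) and not (distance of biscuit_b from where it was at the start of the episode above 0.015 m) and not (distance of tub from where it was at the start of the episode above 0.015 m) and not (distance of star_cutter from where it was at the start of the episode above 0.015 m)); the robot touches nothing.
It fails at once if the square key is pressed (more than 2 mm) before the rocker is on (value of joint square_key above 0.002 m and not (value of joint rocker above 0.3 rad)).
It fails at once if the round key is pressed (more than 2 mm) before the rocker is on and the square key is in (value of joint round_key above 0.002 m and not (value of joint rocker above 0.3 rad and value of joint square_key above 0.005 m)).
It fails at once if the oblong key is pressed (more than 2 mm) (value of joint oblong_key above 0.002 m).
It fails at once if a biscuit, the tub or the cutter is lifted or shifted (more than 15 mm) (distance of any of biscuit_a, biscuit_b, tub, star_cutter from where it was at the start of the episode above 0.015 m).
It also fails if it takes over 38 s, if anything falls off the work surface, if the arm or the gripper's body presses on something with over 40 N, if the wrist force passes 120 N, or if a joint passes its speed limit or range.

ROBOT

A 6-joint arm with a two-finger parallel gripper is mounted at the origin on a cart in front of the work surface, level with it; the furniture and walls round the work are solid. World frame = base frame: x ahead of the robot, y to its left, z up, the work surface at z = 0. Lengths are in m, angles in rad, forces in N, time in s.
With the tool pointing down it reaches from about 0.35 to 0.875 m from the base axis. Payload 4.2 kg.
Tool frame: the origin (TCP) lies at the very end of the fingers, on their centre line; the grasp point (between the pads) lies 19 mm behind it; z points along the fingers, y is the line along which they close (so a half turn about z gives the same grasp; the last joint's range is limited). The gripper opens to 87 mm and grips with 3 to 60 N. Pads are 19 mm wide; open, the fingers measure 117 mm over their backs; the gripper's body (75 mm by 190 mm) begins 51 mm behind the grasp point.
Start: joints at [0.259, 0.385, 0.008, 0, -1.194, -0.259], TCP at [0.625, 0, 0.223] pointing down, gripper open.
Joint ranges: [-3.14, 3.14], [-1.21, 2.06], [-1.07, 1.41], [-3.16, 2.05], [-2.99, -0.16], [-3.1, 3.1]. Speed limits (rad/s): [2.79, 2.79, 3.14, 3.14, 3.14, 3.14].

INTERFACE

Orientations are given as [roll, pitch, yaw] about the fixed x, y, z axes, in that order (R = Rz(yaw) Ry(pitch) Rx(roll)).
In Python, from plant import env, optics gives the robot as it stands. The module is installed in compiled form; this text tells all that it offers.
- The arm moves only by the tool drive_tool, never from a script. Its argument "deltas" is a list of rows, each an object with "hand": the finger opening in cm, from 0 to 8.7; "slide": the shift along the tool's x, y, z in cm, a list of three; "turn": the turn, a rotation vector about the tool's x, y, z in degrees, a list of three. A call has exactly 8 rows; each row shifts and turns the commanded pose from where the row before left it, along the tool's axes as they then stand; what a row does not reach is not made up. A row lasts 1/10 s, in which the tool goes at most 50 mm and 8.59 degrees, less where a joint would pass 70% of its speed; a pose out of reach is approached as far as the arm can. A call is refused whole if a number of a shift passes 5 or a number of a turn 8.59, either way. A call with a gripper value outside its range is refused whole. The fingers move at their own pace and stop on an object; "newtons" is the grip in N (left out, the last holds). Time passes only in rows, so rows that do not move let the fingers close, or fill a call up. It gives the time, the measured TCP pose, the force, the opening and the grip force at its end, in the units of the state.
- env.observe(): the state, without advancing time (a new reading comes with each control period).
- optics.camera(name): name is "scene" or "side" or "wrist"; returns a dict with "pixels" (384x512x3 uint8, red, green, blue), "camera_matrix" (3x3 intrinsics, pixels), "position" and "attitude" of the camera in the world. Camera axes: x right, y up, looking along -z (the intrinsics and any distortion apply to the point x, -y, -z); pixel columns grow to the right and rows downward; lengths in m; the calibration is good to about 2 mm. The wrist camera is an equidistant fisheye: a pixel r from the principal point sees the ray r / f radians off the axis. A picture is of the moment at which its call begins. There is no depth.
- env.close_job(): hands the job in; it is judged then, once.
Trained networks look in the newest picture that a camera, given by its name, has taken for a name from the list of things; names that differ only in an ending like _2 or _b are one class to them, and where a whole thing is asked for, a point or a joint stands for the part that bears it (a point fixed in the world has none). Each returns a list of dicts, best first, with "p" (0 to 1); they miss things now and then, are a little off and sometimes report something else, mostly with a low value. They report only what shows in the picture. A call takes as long as a camera call.
- optics.masks_of(camera, thing): "region" (384x512 bool, what is visible of it) and "rect" ([left, top, right, bottom] in pixels, round what is visible of it).
The state is a dict: "t": time; "joints": joint angles; "qd": joint speeds; "effort": joint torques, N m; "tool_pos": TCP position; "eef_rot": TCP orientation; "contact_force": force on the tool from outside, world axes, zero at the start; "wrist_torque": the same for the moment, N m; "gripper_width": finger opening in m; "gripper_force": force on a finger pad.
Only numpy, scipy, OpenCV 4.12 (cv2) and the standard library are available. Lean on these libraries where they do the work, as an engineer would, in place of code of your own. Each camera call takes 0.05 s, during which the arm holds its last target. There are 200 camera calls.

## Working session

There is one attempt and no reset: what is moved stays moved. The work goes in short steps, Python scripts to look and compute and a tool call to move; the robot and the scene stay as the last step left them, time stands still between calls to the robot, and variables do not carry over. Pictures are saved under pics/ and viewed, at most 10 in all, crops included, and the job is handed in when it is done.

Besides the shell and the picture viewer there is one more tool, called after ">>>" as name(argument=value, ...), one argument or row to a line, values as JSON. drive_tool: Moves the arm, as the interface text tells. Its arguments: {"type":"object","properties":{"deltas":{"type":"array","items":{"type":"object","properties":{"hand":{"type":"number"},"slide":{"type":"array","items":{"type":"number"}},"turn":{"type":"array","items":{"type":"number"}}}}},"newtons":{"type":"number"}},"required":["deltas"]}

```bash
mkdir -p pics
cat > h.py <<'E'
import numpy as np, cv2
from scipy.spatial.transform import Rotation as R
from plant import env, optics
def rot(a):
    a=np.array(a,float)
    if a.shape==(3,3): return a
    if a.size==3: return R.from_euler('xyz',a).as_matrix()
    raise ValueError(a)
def toz(c,uv,z):
    K=np.array(c['camera_matrix']);d=np.array([(uv[0]-K[0,2])/K[0,0],-(uv[1]-K[1,2])/K[1,1],-1.])
    d=rot(c['attitude'])@d;p=np.array(c['position']);return p+d*(z-p[2])/d[2]
E
python3 - <<'E'
from h import *
s=env.observe();print(s['t'],s['tool_pos'],s['eef_rot'])
ims=[]
for n in ('scene','side'):
    c=optics.camera(n);print(n,c['camera_matrix'],c['position'],c['attitude'],[k for k in c])
    im=c['pixels'][:,:,::-1].copy();cv2.imwrite(f'pics/{n}1.png',im)
    for th,z in (('rocker_end',.052),('square_key_top',.056),('round_key_top',.056),('oblong_key_top',.056),('warmer',.04),('star_cutter',.01),('tub',.035)):
        for d in optics.masks_of(n,th)[:2]:
            m=d['region'];v,u=np.nonzero(m);
            print(n,th,round(d['p'],2),d['rect'],m.sum(),toz(c,(u.mean(),v.mean()),z).round(4))
E
```

```text
0.0 [6.24404295e-01 1.55972295e-05 2.21457363e-01] [ 3.13941205e+00 -9.70746758e-05 -1.57094452e+00]
scene [[392.85676008   0.         258.07770423]
 [  0.         392.85676008 192.4877231 ]
 [  0.           0.           1.        ]] [0.26738907 0.70669722 0.72468834] [ 0.80823906  0.00328496 -2.61301278] ['pixels', 'camera_matrix', 'position', 'attitude']
scene rocker_end 0.68 [253.5, 244.7, 279.2, 268.1] 351 [0.5108 0.2607 0.052 ]
scene square_key_top 0.71 [275.7, 222.4, 291.6, 239.7] 222 [0.5088 0.1863 0.056 ]
scene round_key_top 0.68 [305.0, 182.6, 318.4, 195.6] 164 [0.5082 0.0283 0.056 ]
scene round_key_top 0.28 [274.7, 223.3, 292.7, 242.6] 247 [0.5085 0.1863 0.056 ]
scene oblong_key_top 0.63 [289.2, 204.7, 313.0, 218.5] 180 [0.5073 0.1074 0.056 ]
scene warmer 0.56 [186.3, 161.3, 337.0, 293.2] 9188 [0.5661 0.182  0.04  ]
scene star_cutter 0.72 [333.2, 166.5, 357.2, 180.0] 257 [ 0.4775 -0.1219  0.01  ]
scene tub 0.62 [221.5, 166.1, 236.6, 193.2] 419 [0.7252 0.0791 0.035 ]
scene tub 0.34 [331.3, 163.1, 354.6, 185.4] 230 [ 0.471  -0.0924  0.035 ]
side [[489.58385787   0.         26
[... 219 characters left out ...]
ude']
side rocker_end 0.68 [193.9, 169.9, 221.2, 180.2] 165 [0.5113 0.2554 0.052 ]
side square_key_top 0.64 [206.5, 182.0, 221.5, 194.6] 147 [0.5091 0.1617 0.056 ]
side square_key_top 0.5 [199.4, 265.0, 229.7, 295.8] 581 [ 0.4743 -0.1829  0.056 ]
side round_key_top 0.67 [216.6, 219.0, 230.7, 230.2] 160 [0.5121 0.0045 0.056 ]
side oblong_key_top 0.52 [203.3, 202.0, 228.5, 213.1] 209 [0.5109 0.0837 0.056 ]
side warmer 0.53 [206.4, 186.0, 220.4, 196.5] 152 [0.5132 0.1937 0.04  ]
side star_cutter 0.81 [197.0, 268.1, 229.0, 295.2] 481 [ 0.4806 -0.1212  0.01  ]
side tub 0.78 [301.8, 193.6, 319.4, 225.5] 581 [0.725  0.0791 0.035 ]
side tub 0.3 [215.0, 221.7, 230.8, 231.9] 186 [0.5148 0.0403 0.035 ]
```

Run:
```python
import cv2,numpy as np
a=cv2.imread('pics/scene1.png')[150:300,180:380];b=cv2.imread('pics/side1.png')[150:300,150:350]
cv2.imwrite('pics/both1.png',np.vstack([cv2.resize(x,None,fx=2,fy=2,interpolation=cv2.INTER_CUBIC) for x in (a,b)]))
```

```text
(no output)
```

View pics/both1.png

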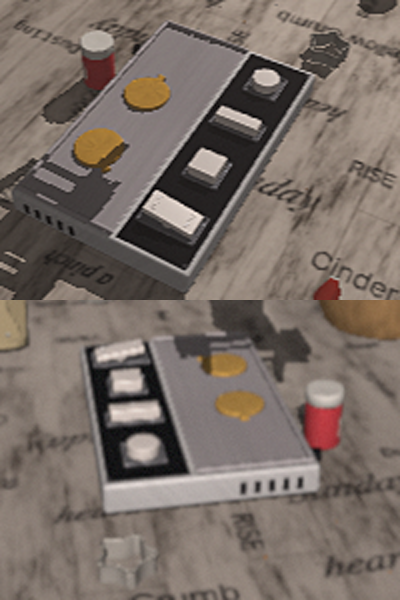

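The picture shows, from the left (+y): rocker, square, oblong and round, matching the networks. The tray is nearly square to the world axes. Combining both views puts x at about 0.510, with y = 0.259, 0.180, 0.101 and 0.021. That spacing of 79 mm agrees with the given 80 mm.

>>> drive_tool(
  deltas=[
    {"hand": 0,"slide": [-3.2,1.1,1.5],"turn": [0,0,0]},
    {"hand": 0,"slide": [-3.2,1.1,1.5],"turn": [0,0,0]},
    {"hand": 0,"slide": [-3.2,1.1,1.5],"turn": [0,0,0]},
    {"hand": 0,"slide": [-3.2,1.1,1.5],"turn": [0,0,0]},
    {"hand": 0,"slide": [-3.2,1.1,1.5],"turn": [0,0,0]},
    {"hand": 0,"slide": [-3.2,1.1,1.5],"turn": [0,0,0]},
    {"hand": 0,"slide": [-3.2,1.1,1.5],"turn": [0,0,0]},
    {"hand": 0,"slide": [-3.2,1.1,1.5],"turn": [0,0,0]},
  ],
  newtons=20,
)

```text
t: 1.6
tool_pos: [0.5365, 0.2574, 0.1022]
eef_rot: [-3.141, 0.0, -1.571]
contact_force: [0.7, -1.1, -0.0]
gripper_width: 0.0306
gripper_force: 0.0
```

Run:
```python
from h import *
s=env.observe();print(s['t'],s['tool_pos'],s['eef_rot'],s['contact_force'],s['gripper_width'])
P=[]
ims=[]
for n in ('scene','wrist'):
    c=optics.camera(n);ims.append(c['pixels'][:,:,::-1])
    for th in ('rocker_end','square_key_top','round_key_top','oblong_key_top'):
        for d in optics.masks_of(n,th)[:1]:
            v,u=np.nonzero(d['region']);uv=(u.mean(),v.mean())
            if n=='scene': print(n,th,round(d['p'],2),toz(c,uv,.054).round(4))
            else:
                K=np.array(c['camera_matrix']);a=np.array([uv[0]-K[0,2],uv[1]-K[1,2]])/K[0,0];r=np.hypot(*a)
                dd=rot(c['attitude'])@np.array([np.sin(r)*a[0]/r,-np.sin(r)*a[1]/r,-np.cos(r)]);p=np.array(c['position'])
                print(n,th,round(d['p'],2),(p+dd*(.054-p[2])/dd[2]).round(4))
cv2.imwrite('pics/w2.png',np.vstack([cv2.resize(ims[0][150:300,180:380],(400,300)),cv2.resize(ims[1],(400,300))]))
```

```text
1.6 [0.53652266 0.25737022 0.10220878] [-3.14112593e+00  2.77218511e-04 -1.57070545e+00] [ 0.65256135 -1.12439557 -0.02939741] 0.03062844718647418
scene rocker_end 0.6 [0.5092 0.2616 0.054 ]
wrist rocker_end 0.81 [0.5119 0.256  0.054 ]
wrist square_key_top 0.7 [0.5115 0.1784 0.054 ]
wrist oblong_key_top 0.83 [0.5113 0.1055 0.054 ]
```

View pics/w2.png

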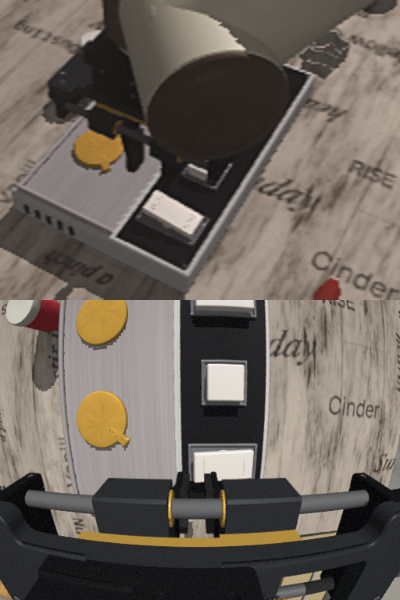

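The wrist view agrees: rocker at (0.511, 0.257), square at (0.511, 0.179). The tool is over the far end of the rocker, so I descend while the fingers finish closing.

>>> drive_tool(
  deltas=[
    {"hand": 0,"slide": [0,0,0.4],"turn": [0,0,0]},
    {"hand": 0,"slide": [0,0,0.4],"turn": [0,0,0]},
    {"hand": 0,"slide": [0,0,0.5],"turn": [0,0,0]},
    {"hand": 0,"slide": [0,0,0.5],"turn": [0,0,0]},
    {"hand": 0,"slide": [0,0,0.5],"turn": [0,0,0]},
    {"hand": 0,"slide": [0,0,0.5],"turn": [0,0,0]},
    {"hand": 0,"slide": [0,0,0.5],"turn": [0,0,0]},
    {"hand": 0,"slide": [0,0,0.3],"turn": [0,0,0]},
  ],
)

```text
t: 2.9
tool_pos: [0.5368, 0.2559, 0.0658]
eef_rot: [3.141, -0.001, -1.571]
contact_force: [0.1, -0.4, 0.1]
gripper_width: 0.0005
gripper_force: 0.0
```

>>> drive_tool(
  deltas=[
    {"hand": 0,"slide": [0,0,0.2],"turn": [0,0,0]},
    {"hand": 0,"slide": [0,0,0.2],"turn": [0,0,0]},
    {"hand": 0,"slide": [0,0,0.2],"turn": [0,0,0]},
    {"hand": 0,"slide": [0,0,0.2],"turn": [0,0,0]},
    {"hand": 0,"slide": [0,0,0.2],"turn": [0,0,0]},
    {"hand": 0,"slide": [0,0,0.2],"turn": [0,0,0]},
    {"hand": 0,"slide": [0,0,0],"turn": [0,0,0]},
    {"hand": 0,"slide": [0,0,0],"turn": [0,0,0]},
  ],
)

```text
t: 3.7
tool_pos: [0.5372, 0.2563, 0.0547]
eef_rot: [-3.141, 0.001, -1.571]
contact_force: [1.6, 0.3, 2.0]
gripper_width: 0.0002
gripper_force: 0.8
```

>>> drive_tool(
  deltas=[
    {"hand": 0,"slide": [0,0,0.1],"turn": [0,0,0]},
    {"hand": 0,"slide": [0,0,0.1],"turn": [0,0,0]},
    {"hand": 0,"slide": [0,0,0.1],"turn": [0,0,0]},
    {"hand": 0,"slide": [0,0,0],"turn": [0,0,0]},
    {"hand": 0,"slide": [0,0,0],"turn": [0,0,0]},
    {"hand": 0,"slide": [0,0,0],"turn": [0,0,0]},
    {"hand": 0,"slide": [0,0,0],"turn": [0,0,0]},
    {"hand": 0,"slide": [0,0,0],"turn": [0,0,0]},
  ],
)

```text
t: 4.5
tool_pos: [0.5374, 0.2563, 0.0523]
eef_rot: [-3.14, 0.0, -1.57]
contact_force: [1.9, 0.6, 4.4]
gripper_width: 0.0003
gripper_force: 2.7
```

>>> drive_tool(
  deltas=[
    {"hand": 0,"slide": [0,0,0.1],"turn": [0,0,0]},
    {"hand": 0,"slide": [0,0,0.1],"turn": [0,0,0]},
    {"hand": 0,"slide": [0,0,0.1],"turn": [0,0,0]},
    {"hand": 0,"slide": [0,0,0.1],"turn": [0,0,0]},
    {"hand": 0,"slide": [0,0,0],"turn": [0,0,0]},
    {"hand": 0,"slide": [0,0,0],"turn": [0,0,0]},
    {"hand": 0,"slide": [0,0,0],"turn": [0,0,0]},
    {"hand": 0,"slide": [0,0,0],"turn": [0,0,0]},
  ],
)

```text
t: 5.3
tool_pos: [0.5376, 0.2564, 0.0518]
eef_rot: [-3.139, 0.0, -1.569]
contact_force: [-4.6, -1.1, 22.5]
gripper_width: 0.0004
gripper_force: 10.2
```

Force jumped to 22 N at z = 0.052, so the rocker is on its hard stop. I lift, then cross to above the square key.

>>> drive_tool(
  deltas=[
    {"hand": 0,"slide": [0,0,-1],"turn": [0,0,0]},
    {"hand": 0,"slide": [0,0,-2],"turn": [0,0,0]},
    {"hand": 0,"slide": [0,0,-1],"turn": [0,0,0]},
    {"hand": 0,"slide": [2.6,0.9,0],"turn": [0,0,0]},
    {"hand": 0,"slide": [2.6,0.9,0],"turn": [0,0,0]},
    {"hand": 0,"slide": [2.5,0.8,0],"turn": [0,0,0]},
    {"hand": 0,"slide": [0,0,0],"turn": [0,0,0]},
    {"hand": 0,"slide": [0,0,0],"turn": [0,0,0]},
  ],
)

```text
t: 6.1
tool_pos: [0.5107, 0.1787, 0.0873]
eef_rot: [3.141, -0.0, -1.572]
contact_force: [0.1, 1.0, 0.2]
gripper_width: 0.0005
gripper_force: 0.0
```

Run:
```python
from h import *
s=env.observe();print(s['t'],s['tool_pos'],s['contact_force'])
ims=[]
for n,r in (('scene',(220,300,220,320)),('side',(150,230,170,270))):
    c=optics.camera(n);ims.append(cv2.resize(c['pixels'][r[0]:r[1],r[2]:r[3],::-1],(500,290) if 0 else (400,320),interpolation=cv2.INTER_CUBIC))
    cv2.imwrite(f'pics/{n}3.png',c['pixels'][:,:,::-1])
cv2.imwrite('pics/c3.png',np.hstack(ims))
```

```text
6.1 [0.51071328 0.17865879 0.08728345] [0.07915476 0.96699049 0.24105348]
```

View pics/c3.png

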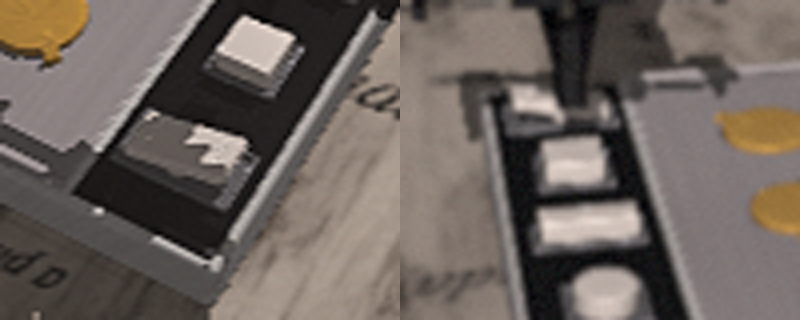

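Both views show the rocker tilted with its near end up, so it is on. The square, oblong and round keys are still up. I press the square key next.

>>> drive_tool(
  deltas=[
    {"hand": 0,"slide": [0,0,1],"turn": [0,0,0]},
    {"hand": 0,"slide": [0,0,1],"turn": [0,0,0]},
    {"hand": 0,"slide": [0,0,0.6],"turn": [0,0,0]},
    {"hand": 0,"slide": [0,0,0.3],"turn": [0,0,0]},
    {"hand": 0,"slide": [0,0,0.2],"turn": [0,0,0]},
    {"hand": 0,"slide": [0,0,0.2],"turn": [0,0,0]},
    {"hand": 0,"slide": [0,0,0.2],"turn": [0,0,0]},
    {"hand": 0,"slide": [0,0,0.2],"turn": [0,0,0]},
  ],
)

```text
t: 7.0
tool_pos: [0.5109, 0.179, 0.0507]
eef_rot: [-3.141, 0.0, -1.571]
contact_force: [-1.3, -0.3, 2.4]
gripper_width: 0.0006
gripper_force: 1.2
```

>>> drive_tool(
  deltas=[
    {"hand": 0,"slide": [0,0,0.1],"turn": [0,0,0]},
    {"hand": 0,"slide": [0,0,0.1],"turn": [0,0,0]},
    {"hand": 0,"slide": [0,0,0.1],"turn": [0,0,0]},
    {"hand": 0,"slide": [0,0,0],"turn": [0,0,0]},
    {"hand": 0,"slide": [0,0,0],"turn": [0,0,0]},
    {"hand": 0,"slide": [0,0,0],"turn": [0,0,0]},
    {"hand": 0,"slide": [0,0,0],"turn": [0,0,0]},
    {"hand": 0,"slide": [0,0,0],"turn": [0,0,0]},
  ],
)

```text
t: 7.8
tool_pos: [0.511, 0.179, 0.0493]
eef_rot: [-3.141, -0.0, -1.57]
contact_force: [-4.7, -0.3, 13.4]
gripper_width: 0.0005
gripper_force: 6.3
```

The square key is on its stop: z = 0.049 with 13 N. I lift over the oblong key and go to the round one at y ≈ 0.021.

>>> drive_tool(
  deltas=[
    {"hand": 0,"slide": [0,0,-2],"turn": [0,0,0]},
    {"hand": 0,"slide": [0,0,-2],"turn": [0,0,0]},
    {"hand": 0,"slide": [3,0,-1],"turn": [0,0,0]},
    {"hand": 0,"slide": [3.5,0,0],"turn": [0,0,0]},
    {"hand": 0,"slide": [3.5,0,0],"turn": [0,0,0]},
    {"hand": 0,"slide": [3.5,0,0],"turn": [0,0,0]},
    {"hand": 0,"slide": [2.3,0,0],"turn": [0,0,0]},
    {"hand": 0,"slide": [0,0,0],"turn": [0,0,0]},
  ],
)

```text
t: 8.6
tool_pos: [0.5109, 0.0188, 0.0974]
eef_rot: [-3.141, 0.0, -1.575]
contact_force: [-0.2, 0.1, -0.8]
gripper_width: 0.0003
gripper_force: 0.0
```

Run:
```python
from h import *
s=env.observe();print(s['t'],s['tool_pos'],s['contact_force'])
ims=[]
for n,r in (('scene',(170,290,210,360)),('side',(150,270,150,300))):
    c=optics.camera(n);ims.append(cv2.resize(c['pixels'][r[0]:r[1],r[2]:r[3],::-1],(400,320),interpolation=cv2.INTER_CUBIC))
cv2.imwrite('pics/c4.png',np.hstack(ims))
```

```text
8.6 [0.51088503 0.01883969 0.0974233 ] [-0.15716908  0.1043194  -0.83433429]
```

View pics/c4.png

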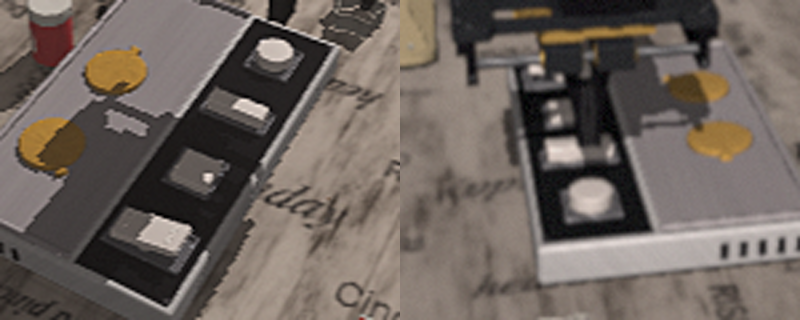

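The square key sits visibly lower, the rocker is on, and the oblong and round keys are up. I press the round key now.

>>> drive_tool(
  deltas=[
    {"hand": 0,"slide": [0,0,1.2],"turn": [0,0,0]},
    {"hand": 0,"slide": [0,0,1.2],"turn": [0,0,0]},
    {"hand": 0,"slide": [0,0,0.9],"turn": [0,0,0]},
    {"hand": 0,"slide": [0,0,0.5],"turn": [0,0,0]},
    {"hand": 0,"slide": [0,0,0.3],"turn": [0,0,0]},
    {"hand": 0,"slide": [0,0,0.2],"turn": [0,0,0]},
    {"hand": 0,"slide": [0,0,0.2],"turn": [0,0,0]},
    {"hand": 0,"slide": [0,0,0.2],"turn": [0,0,0]},
  ],
)

```text
t: 9.5
tool_pos: [0.5109, 0.0211, 0.0508]
eef_rot: [-3.141, 0.0, -1.571]
contact_force: [-1.7, 0.6, 3.5]
gripper_width: 0.0003
gripper_force: 1.6
```

>>> drive_tool(
  deltas=[
    {"hand": 0,"slide": [0,0,0.1],"turn": [0,0,0]},
    {"hand": 0,"slide": [0,0,0.1],"turn": [0,0,0]},
    {"hand": 0,"slide": [0,0,0.1],"turn": [0,0,0]},
    {"hand": 0,"slide": [0,0,0],"turn": [0,0,0]},
    {"hand": 0,"slide": [0,0,0],"turn": [0,0,0]},
    {"hand": 0,"slide": [0,0,0],"turn": [0,0,0]},
    {"hand": 0,"slide": [0,0,0],"turn": [0,0,0]},
    {"hand": 0,"slide": [0,0,0],"turn": [0,0,0]},
  ],
)

```text
t: 10.3
tool_pos: [0.511, 0.0211, 0.0492]
eef_rot: [-3.141, -0.0, -1.57]
contact_force: [-5.6, 2.6, 13.0]
gripper_width: 0.0003
gripper_force: 6.5
```

The round key is fully down, so I let it up and retreat.

>>> drive_tool(
  deltas=[
    {"hand": 0,"slide": [0,0,-1],"turn": [0,0,0]},
    {"hand": 0,"slide": [0,0,-2],"turn": [0,0,0]},
    {"hand": 0,"slide": [0,0,-3],"turn": [0,0,0]},
    {"hand": 0,"slide": [0,0,-3],"turn": [0,0,0]},
    {"hand": 0,"slide": [0,0,-3],"turn": [0,0,0]},
    {"hand": 0,"slide": [0,0,-1],"turn": [0,0,0]},
    {"hand": 0,"slide": [0,0,0],"turn": [0,0,0]},
    {"hand": 0,"slide": [0,0,0],"turn": [0,0,0]},
  ],
)

```text
t: 11.1
tool_pos: [0.5103, 0.0209, 0.1764]
eef_rot: [3.14, 0.0, -1.571]
contact_force: [0.0, -0.2, -1.1]
gripper_width: 0.0006
gripper_force: 0.0
```

Run:
```python
from h import *
ims=[]
for n,r in (('scene',(170,290,210,360)),('side',(150,270,150,300))):
    c=optics.camera(n);ims.append(cv2.resize(c['pixels'][r[0]:r[1],r[2]:r[3],::-1],(400,320),interpolation=cv2.INTER_CUBIC))
cv2.imwrite('pics/c5.png',np.hstack(ims))
```

```text
(no output)
```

View pics/c5.png

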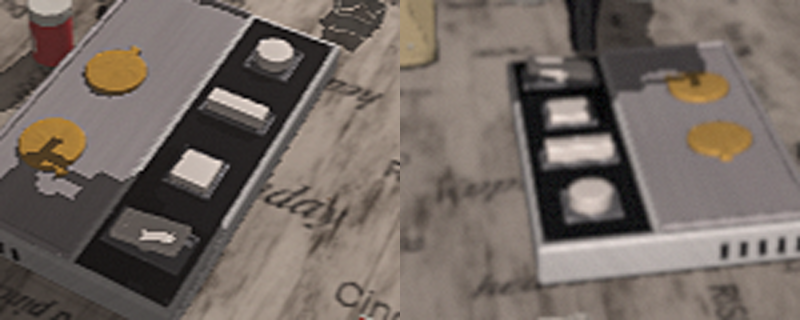

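The square key is in, the round and oblong keys are up, the rocker is on, and the loose things are where they were.

```bash
python3 -c "
from plant import env;print(env.close_job())"
```

```text
the job is handed in; nothing more can be done
None
```

I tipped the rocker on, pressed the square key in so it stays down, and pressed and released the round key, all with the fingertips; the job was handed in after about 11 s on the robot's clock, but no verdict was returned.

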